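# Lay out a graded row of jade bangles in the display tray

## Task

The long display tray holds the smallest bangle of a set in one end compartment and the largest in the other. Lay the four loose bangles from the mat flat in the four empty compartments between them, each in the middle of its own, so that the row is graded by size from end to end. Jade chips easily: set each one down, do not let it drop, and leave the two end bangles where they lie.

Things in the scene. Friction and masses are not known exactly. Their poses are not given: they have to be found in the camera images.
- bangle_48: loose pale blue jade bangle lying flat on the dark mat (top 4 mm above the counter): a ring, inner diameter 48 mm, outer 66 mm, band 9 mm thick and 14 mm high as it lies, about 48 g. Origin: ring centre at its underside; z up along its axis. Pick it by pinching the band, one finger inside the ring, one outside.
- bangle_55: loose pale blue jade bangle lying flat on the dark mat (top 4 mm above the counter): a ring, inner diameter 55 mm, outer 73 mm, band 9 mm thick and 14 mm high as it lies, about 55 g. Origin: ring centre at its underside; z up along its axis. Pick it by pinching the band, one finger inside the ring, one outside.
- bangle_62: loose pale blue jade bangle lying flat on the dark mat (top 4 mm above the counter): a ring, inner diameter 62 mm, outer 80 mm, band 9 mm thick and 14 mm high as it lies, about 62 g. Origin: ring centre at its underside; z up along its axis. Pick it by pinching the band, one finger inside the ring, one outside.
- bangle_69: loose pale blue jade bangle lying flat on the dark mat (top 4 mm above the counter): a ring, inner diameter 69 mm, outer 87 mm, band 9 mm thick and 14 mm high as it lies, about 69 g. Origin: ring centre at its underside; z up along its axis. Pick it by pinching the band, one finger inside the ring, one outside.
- liner_1: rightmost of the four empty compartments: its cream floor pad, 149 x 99 x 2 mm, in the six-compartment tray. Fixed. Row from robot's right (-y) to left: end, liner_1 to 4, end, pitch 104 mm. Origin: centre of underside, 4 mm above the counter (top 6 mm); x across the tray, y along the row to liner_4. Dividers 4 mm thick, 14 mm above the counter; rim 18 mm.
- liner_2: second from the right of the four: its cream floor pad, 149 x 99 x 2 mm, in the six-compartment tray. Fixed. Row from robot's right (-y) to left: end, liner_1 to 4, end, pitch 104 mm. Origin: centre of underside, 4 mm above the counter (top 6 mm); x across the tray, y along the row to liner_4. Dividers 4 mm thick, 14 mm above the counter; rim 18 mm.
- liner_3: third from the right of the four: its cream floor pad, 149 x 99 x 2 mm, in the six-compartment tray. Fixed. Row from robot's right (-y) to left: end, liner_1 to 4, end, pitch 104 mm. Origin: centre of underside, 4 mm above the counter (top 6 mm); x across the tray, y along the row to liner_4. Dividers 4 mm thick, 14 mm above the counter; rim 18 mm.
- liner_4: leftmost of the four: its cream floor pad, 149 x 99 x 2 mm, in the six-compartment tray. Fixed. Row from robot's right (-y) to left: end, liner_1 to 4, end, pitch 104 mm. Origin: centre of underside, 4 mm above the counter (top 6 mm); x across the tray, y along the row to liner_4. Dividers 4 mm thick, 14 mm above the counter; rim 18 mm.
- end_small: the smallest bangle of the set, inner diameter 41 mm, outer 59 mm, same jade and same 9 by 14 mm band, already lying in an end compartment of the tray (which end varies; the other end bangle lies at the other). Loose, to be left where it lies. Origin: ring centre at its underside; z up.
- end_large: the largest bangle of the set, inner diameter 76 mm, outer 94 mm, same jade and same 9 by 14 mm band, already lying in an end compartment of the tray (which end varies; the other end bangle lies at the other). Loose, to be left where it lies. Origin: ring centre at its underside; z up.
Things that resemble listed ones, but are neither listed nor needed, are in the scene too. What is shaped like the bangle_62 but pink is not meant.

How it is judged:
At the end, for the whole second after the job is handed in: Counted from the smallest end bangle, the compartments hold the 48, 55, 62 and 69 mm bangles in that order: each within 15 mm of its liner's centre, flat on it (height within 3 mm, tilt under 0.1 rad), at rest and released; the end bangles within 12 mm of where they were (((horizontal distance between end_small and liner_1 below 0.15 m and horizontal distance between bangle_48 and liner_1 below 0.015 m and horizontal distance between bangle_55 and liner_2 below 0.015 m and horizontal distance between bangle_62 and liner_3 below 0.015 m and horizontal distance between bangle_69 and liner_4 below 0.015 m) or (horizontal distance between end_small and liner_4 below 0.15 m and horizontal distance between bangle_48 and liner_4 below 0.015 m and horizontal distance between bangle_55 and liner_3 below 0.015 m and horizontal distance between bangle_62 and liner_2 below 0.015 m and horizontal distance between bangle_69 and liner_1 below 0.015 m)) and height (world z) of each of bangle_48, bangle_55, bangle_62, bangle_69 below 0.009 m and angle between each of bangle_48, bangle_55, bangle_62, bangle_69's own z axis and vertical below 0.1 rad and linear speed of each of bangle_48, bangle_55, bangle_62, bangle_69 below 0.02 m/s and distance of each of end_small, end_large from where it was at the start of the episode below 0.012 m); the robot touches nothing.
It fails at once if a bangle is dropped (moves faster than 0.6 m/s with no finger on it, as after a fall of some 18 mm) ((linear speed of bangle_48 above 0.6 m/s and contact force between bangle_48 and the fingers below 0.05 N) or (linear speed of bangle_55 above 0.6 m/s and contact force between bangle_55 and the fingers below 0.05 N) or (linear speed of bangle_62 above 0.6 m/s and contact force between bangle_62 and the fingers below 0.05 N) or (linear speed of bangle_69 above 0.6 m/s and contact force between bangle_69 and the fingers below 0.05 N)).
It fails at once if an end bangle is shifted by more than 12 mm (distance of any of end_small, end_large from where it was at the start of the episode above 0.012 m).
It also fails if it takes over 96 s, if anything falls off the work surface, if the arm or the gripper's body presses on something with over 40 N, if the wrist force passes 120 N, or if a joint passes its speed limit or range.

## Robot

A 6-joint arm with a two-finger parallel gripper is mounted at the origin on the work surface. World frame = base frame: x ahead of the robot, y to its left, z up, the work surface at z = 0. Lengths are in m, angles in rad, forces in N, time in s.
With the tool pointing down it reaches from about 0.35 to 0.775 m from the base axis. Payload 5.5 kg.
Tool frame: the origin (TCP) lies between the finger pads; the fingertips stand 8 mm ahead of it and the grasp point (between the pads) lies 11 mm behind it; z points along the fingers, y is the line along which they close (so a half turn about z gives the same grasp; the last joint's range is limited). The gripper opens to 85 mm and grips with 20 to 120 N. Pads are 22 mm wide; open, the fingers measure 114 mm over their backs; the gripper's body (76 mm by 85 mm) begins 54 mm behind the grasp point. The pads swing forward as they close: fully open they stand 13 mm farther back than shut.
Start: joints at [-1.379, 0.313, 0.046, 1.304, 0, 1.431], TCP at [0.187, -0.544, 0.239] pointing down, gripper open.
Joint ranges: [-2.76, 2.76], [-0.86, 1.69], [-1.03, 1.26], [-2.2, 2.34], [-1.47, 1.5], [-3.14, 3.14]. Speed limits (rad/s): [2.57, 2.57, 3.14, 3.14, 3.14, 3.14].

## Interface

Orientations are given as a unit quaternion [w, x, y, z].
In Python, from workcell import status, vision, job gives the robot as it stands. The module is installed in compiled form; this text tells all that it offers.
- The arm moves only by the tool apply_moves, never from a script. Its argument "moves" is one flat list of numbers, 6 for each row, row after row: the shift along the world's x, y, z in units of 25 mm (1.0 is 25 mm), then the turn, a rotation vector about the world's x, y, z in rad. In form: [x, y, z, rx, ry, rz, x, y, z, rx, ry, rz, ...]. A call has 1 to 20 rows; each row is the pose to reach, as a shift and turn from the pose commanded when the call began; what a row does not reach only later rows make up. A row lasts 1/12 s, in which the tool goes at most 41.7 mm and 7.16 degrees, less where a joint would pass 70% of its speed; a pose out of reach is approached as far as the arm can. A call with a gripper value outside its range is refused whole. "claw" is the opening in per cent of the stroke, from 0 (shut) to 100 (fully open), set as the call begins (left out, the last holds). The fingers move at their own pace and stop on an object; "newtons" is the grip in N (left out, the last holds). Time passes only in rows, so rows that repeat a pose let the fingers close. It gives the time, the measured TCP pose, the force, the opening and the grip force at its end, in the units of the state.
- status.get_state(): the state, without advancing time (a new reading comes with each control period).
- vision.read_camera(name): name is "side" or "top"; returns a dict with "image" (384x512x3 uint8, blue, green, red), "camera_matrix" (3x3 intrinsics, pixels), "camera_from_world" (4x4, takes a point from world to camera coordinates). Camera axes: x right, y down, z forward; pixel columns grow to the right and rows downward; lengths in m; the calibration is good to about 2 mm. A picture is of the moment at which its call begins. There is no depth.
- job.hand_in(): hands the job in; it is judged then, once.
The state is a dict: "clock": time; "joint_pos": joint angles; "qvel": joint speeds; "tau": joint torques, N m; "tcp_pos": TCP position; "orientation": TCP orientation; "wrist_force": force on the tool from outside, world axes, zero at the start; "ft_torque": the same for the moment, N m; "finger_gap": finger opening in m; "grip_force": force on a finger pad.
Only numpy, scipy, OpenCV 4.12 (cv2) and the standard library are available. Lean on these libraries where they do the work, as an engineer would, in place of code of your own. Each camera call takes 0.05 s, during which the arm holds its last target. There are 200 camera calls.

## Working session

There is one attempt and no reset: what is moved stays moved. The work goes in short steps, Python scripts to look and compute and a tool call to move; the robot and the scene stay as the last step left them, time stands still between calls to the robot, and variables do not carry over. Pictures are saved under pics/ and viewed, at most 14 in all, crops included, and the job is handed in when it is done.

Besides the shell and the picture viewer there is one more tool, called after ">>>" by a JSON object that holds its "method" and its "body". apply_moves: Moves the arm, as the interface text tells. Its arguments: {"type":"object","properties":{"moves":{"type":"array","items":{"type":"number"}},"claw":{"type":"number"},"newtons":{"type":"number"}},"required":["moves"]}

```bash
mkdir -p pics
python3 - <<'E'
from workcell import status, vision
import cv2,numpy as np,pickle
s=status.get_state();print(s)
d={}
for n in("top","side"):
    r=vision.read_camera(n);d[n]=r;cv2.imwrite(f"pics/{n}0.png",r["image"]);print(n,r["camera_matrix"],r["camera_from_world"])
pickle.dump(d,open("d0.pkl","wb"))
E
```

```text
{'clock': 0.0, 'joint_pos': array([-1.37861005e+00,  3.14017460e-01,  4.49676628e-02,  1.30362453e+00,
       -1.15875410e-05,  1.43120240e+00]), 'qvel': array([-3.91675970e-04, -7.38327531e-05, -3.35334915e-04, -2.75577850e-03,
        1.20066164e-03, -7.67323308e-04]), 'tau': array([ 9.03631480e-04, -4.80626893e+01,  2.98533601e+01,  1.92861131e-02,
       -3.15232614e-05,  2.55596836e-05]), 'tcp_pos': array([ 0.18718486, -0.54313647,  0.23839455]), 'orientation': array([-9.38521902e-04,  9.86271327e-01,  1.65130212e-01, -3.04809994e-05]), 'wrist_force': array([-0.34785718,  0.33012471, -0.24434739]), 'ft_torque': array([-0.00292846,  0.06774298, -0.02937063]), 'grip_force': 0.0, 'finger_gap': 0.08532147745279532}
top [[356.92662567   0.         258.25148895]
 [  0.         356.92662567 197.29790211]
 [  0.           0.           1.        ]] [[ 0.02452063 -0.999664   -0.00840415 -0.0226052 ]
 [-0.99694134 -0.0238281  -0.07443246  0.55448403]
 [ 0.07420719  0.01020358 -0.99719064  1.00143256]
 [ 0.          0.          0.          1.        ]]
side [[417.7277298    0.         255.37313432]
 [  0.         417.7277298  189.04830893]
 [  0.           0.           1.        ]] [[-0.91016772 -0.41422969  0.00291432  0.49313482]
 [-0.23839322  0.51803091 -0.82146981  0.1770441 ]
 [ 0.33876748 -0.74837006 -0.57024456  0.90446162]
 [ 0.          0.          0.          1.        ]]
```

View pics/top0.png

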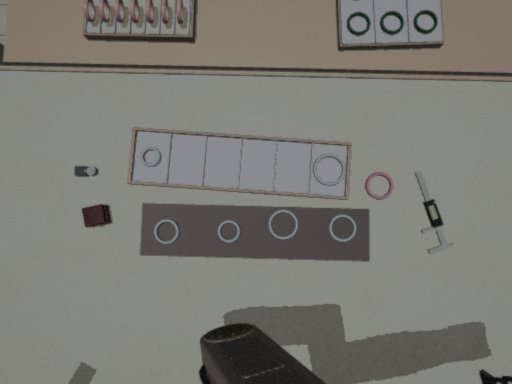

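View pics/side0.png

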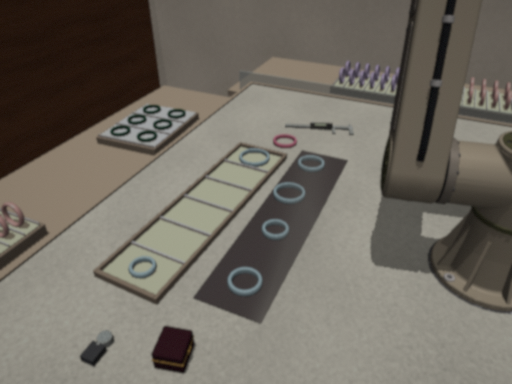

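The four loose blue candidates sit on the mat in the top view at (166,231), (229,231), (283,224) and (343,228). The end bangles are at (151,157), small, and (328,170), large. The decoy is pink at (379,186), and the dark-green rings at the top right aren't candidates. I'll rectify the image to a metric plane, measure the rings and check the choice in one crop.

```bash
cat > h.py <<'E'
import cv2,numpy as np
from workcell import vision,status
def proj(r,P):
    P=np.atleast_2d(P);T=r["camera_from_world"];c=P@T[:3,:3].T+T[:3,3];p=c@r["camera_matrix"].T;return p[:,:2]/p[:,2:]
S=2000 # px per m
def rect(r,z,x0,x1,y0,y1):
    "metric view: col=(y1-y)*S,row=(x1-x)*S"
    T=r["camera_from_world"];H=r["camera_matrix"]@np.c_[T[:3,0],T[:3,1],T[:3,2]*z+T[:3,3]]
    A=np.array([[0,-1/S,x1],[-1/S,0,y1],[0,0,1]])
    return cv2.warpPerspective(r["image"],np.linalg.inv(H@A),(int((y1-y0)*S),int((x1-x0)*S)),flags=cv2.INTER_CUBIC)
E
python3 - <<'E'
from h import *;import pickle
d=pickle.load(open("d0.pkl","rb"));r=d["top"]
x0,x1,y0,y1=0.33,0.73,-0.38,0.36
im=rect(r,.018,x0,x1,y0,y1);print(im.shape)
g=cv2.cvtColor(im,cv2.COLOR_BGR2GRAY)
# mat rings: bright on dark
_,b=cv2.threshold(g,110,255,cv2.THRESH_BINARY)
cs,h=cv2.findContours(b,cv2.RETR_CCOMP,cv2.CHAIN_APPROX_NONE)
for c,hh in zip(cs,h[0]):
    a=cv2.contourArea(c)
    if 3000<a<40000:
        (u,v),(p,q),_=cv2.fitEllipse(c);print("hole" if hh[3]>=0 else "out",np.round([x1-v/S,y1-u/S],4),"axes mm",round(p/S*1e3,1),round(q/S*1e3,1))
cv2.imwrite("pics/r.png",cv2.resize(im,(740,400),interpolation=cv2.INTER_AREA))
E
```

```text
(799, 1480, 3)
out [0.452  0.2527] axes mm 68.0 68.2
hole [0.452  0.2529] axes mm 57.7 58.1
out [0.4571 0.0741] axes mm 61.0 61.4
hole [0.4571 0.0741] axes mm 50.6 51.3
out [ 0.4743 -0.2506] axes mm 75.0 75.1
hole [ 0.4745 -0.2507] axes mm 64.8 65.1
out [ 0.4803 -0.081 ] axes mm 82.1 82.4
hole [ 0.4803 -0.081 ] axes mm 71.9 72.2
out [ 0.597  -0.3512] axes mm 59.2 60.4
hole [ 0.5679 -0.0267] axes mm 6.9 511.7
```

View pics/r.png

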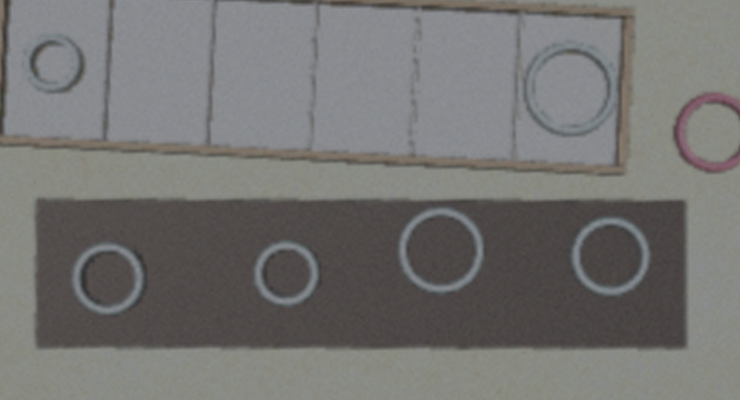

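Ring diameters identify the sizes: y=+0.253 is the 55, +0.074 the 48, -0.081 the 69 and -0.251 the 62. The small end bangle is on the +y side, so 48 goes to liner_4, 55 to 3, 62 to 2 and 69 to 1. Next I'll fit the tray pose.

Run:
```python
from h import *;import pickle
from scipy.optimize import minimize
d=pickle.load(open("d0.pkl","rb"));r=d["top"]
x0,x1,y0,y1=0.54,0.76,-0.32,0.42
im=rect(r,.018,x0,x1,y0,y1).astype(int)
m=((im[...,2]-im[...,0])>12).astype(np.uint8)
m=cv2.morphologyEx(m,cv2.MORPH_OPEN,np.ones((5,5),np.uint8))
cs,_=cv2.findContours(m,cv2.RETR_EXTERNAL,cv2.CHAIN_APPROX_NONE)
c=max(cs,key=lambda c:cv2.minAreaRect(c)[1][0]*cv2.minAreaRect(c)[1][1]);(u,v),sz,an=cv2.minAreaRect(c);print("rim",x1-v/S,y1-u/S,np.array(sz)/S,an)
# dividers at z=14mm: fit with dark-line score over grid
z=.014
g=cv2.cvtColor(rect(r,z,x0,x1,y0,y1),cv2.COLOR_BGR2GRAY).astype(np.float32);g=cv2.GaussianBlur(g,(0,0),3)
t=np.linspace(-.06,.06,60)
def f(p):
    cx,cy,th=p;s=0
    for k in(-2,-1,0,1,2):
        X=cx+t*np.cos(th)-k*.104*np.sin(th);Y=cy+t*np.sin(th)+k*.104*np.cos(th)
        s+=cv2.remap(g,((y1-Y)*S).astype(np.float32)[None],((x1-X)*S).astype(np.float32)[None],1).mean()
    return s
cx,cy=x1-v/S,y1-u/S
best=min(((f((cx,cy+a,b)),cy+a,b) for a in np.arange(-.015,.0151,.001) for b in np.arange(-.1,.1,.005)))
print(best)
cy,th=best[1:]
for k,n in zip((-1.5,-.5,.5,1.5),(1,2,3,4)):print("liner",n,np.round([cx-k*.104*np.sin(th),cy+k*.104*np.cos(th)],4))
vis=rect(r,.018,x0,x1,y0,y1);cv2.drawContours(vis,[np.int32(cv2.boxPoints(((u,v),sz,an)))],0,(0,0,255),2)
for k in(-2,-1,0,1,2):
    P=[(cx+q*np.cos(th)-k*.104*np.sin(th),cy+q*np.sin(th)+k*.104*np.cos(th)) for q in(-.03,.03)]
    cv2.line(vis,*[(int((y1-b)*S),int((x1-a)*S)) for a,b in P],(0,255,0),1)
cv2.imwrite("pics/t.png",cv2.resize(vis,(740,220)))
```

```text
rim 0.6547147598266602 0.04888790893554684 [0.64132843 0.16775987] 2.834111213684082
(np.float32(606.3685), np.float64(0.04588790893554685), np.float64(-0.04999999999999996))
liner 1 [ 0.6469 -0.1099]
liner 2 [ 0.6521 -0.006 ]
liner 3 [0.6573 0.0978]
liner 4 [0.6625 0.2017]
```

View pics/t.png

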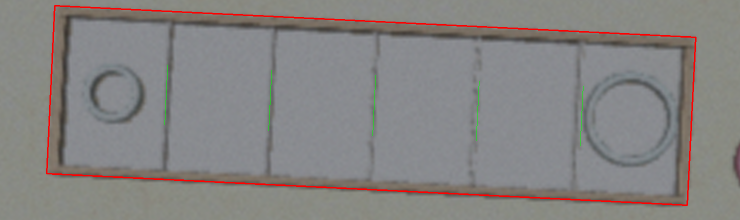

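In the crop the tray outline and dividers match the fit to about 3 mm. The tray is yawed about -0.05 rad and its centre is near (0.6547, 0.0475). First I'll take the 62: pinch the near band at (0.440, -0.251), closing along x.

>>> {"method": "apply_moves", "body": {"moves": [3.3, 3.9, -1.8, 0, 0, 0.41, 6.7, 7.8, -3.7, 0, 0, 0.82, 10.12, 11.7, -5.5, 0, 0, 1.239, 10.12, 11.7, -5.5, 0, 0, 1.239, 10.12, 11.7, -5.5, 0, 0, 1.239, 10.12, 11.7, -5.5, 0, 0, 1.239, 10.12, 11.7, -5.5, 0, 0, 1.239, 10.12, 11.7, -5.5, 0, 0, 1.239, 10.12, 11.7, -5.5, 0, 0, 1.239, 10.12, 11.7, -5.5, 0, 0, 1.239, 10.12, 11.7, -5.5, 0, 0, 1.239, 10.12, 11.7, -5.5, 0, 0, 1.239, 10.12, 11.7, -5.5, 0, 0, 1.239, 10.12, 11.7, -5.5, 0, 0, 1.239, 10.12, 11.7, -5.5, 0, 0, 1.239, 10.12, 11.7, -5.5, 0, 0, 1.239], "claw": 32, "newtons": 30}}

```text
clock: 1.43
tcp_pos: [0.4399, -0.2524, 0.1023]
orientation: [0.0, 0.708, 0.706, 0.0]
wrist_force: [-0.1, 0.1, -0.8]
finger_gap: 0.0273
grip_force: 0.0
```

>>> {"method": "apply_moves", "body": {"moves": [0, 0, -1, 0, 0, 0, 0, 0, -2, 0, 0, 0, 0, 0, -2.5, 0, 0, 0, 0, 0, -2.5, 0, 0, 0]}}

```text
clock: 1.77
tcp_pos: [0.438, -0.2506, 0.0369]
orientation: [-0.002, 0.708, 0.706, -0.0]
wrist_force: [-0.8, 0.8, 0.8]
finger_gap: 0.0272
grip_force: 0.0
```

Run:
```python
from h import *
r=vision.read_camera("side");u,v=map(int,proj(r,[.45,-.25,.03])[0]);print(u,v)
a=r["image"][v-60:v+60,u-80:u+80];t=vision.read_camera("top");u,v=map(int,proj(t,[.45,-.25,.03])[0]);b=t["image"][v-60:v+60,u-80:u+80]
print(a.shape,b.shape,status.get_state()["tcp_pos"])
cv2.imwrite("pics/c1.png",cv2.resize(np.hstack([a,b]),None,fx=2.5,fy=2.5,interpolation=cv2.INTER_CUBIC))
```

```text
319 160
(120, 160, 3) (120, 160, 3) [ 0.43984714 -0.25169767  0.03947461]
```

View pics/c1.png

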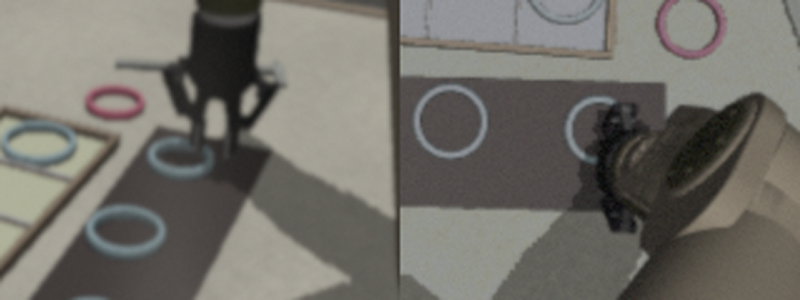

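The side crop shows one finger over the ring's interior (195,140) and the other outside it (230,145), so the near band is straddled. I'll descend slowly and close.

>>> {"method": "apply_moves", "body": {"moves": [0, 0, -0.4, 0, 0, 0, 0, 0, -0.65, 0, 0, 0, 0, 0, -0.82, 0, 0, 0, 0, 0, -0.92, 0, 0, 0, 0, 0, -0.94, 0, 0, 0, 0, 0, -0.94, 0, 0, 0]}}

```text
clock: 2.37
tcp_pos: [0.4402, -0.2511, 0.0157]
orientation: [-0.0, 0.707, 0.707, 0.0]
wrist_force: [-0.9, 0.0, 0.5]
finger_gap: 0.0271
grip_force: 0.0
```

>>> {"method": "apply_moves", "body": {"moves": [0, 0, 0, 0, 0, 0, 0, 0, 0, 0, 0, 0, 0, 0, 0, 0, 0, 0, 0, 0, 0, 0, 0, 0, 0, 0, 0, 0, 0, 0, 0, 0, 0, 0, 0, 0], "claw": 0, "newtons": 30}}

```text
clock: 2.87
tcp_pos: [0.4404, -0.2513, 0.0161]
orientation: [0.0, 0.707, 0.707, 0.0]
wrist_force: [-0.5, 1.1, 2.7]
finger_gap: 0.009
grip_force: 27.9
```

Gripped, gap 9 mm. Lifting and carrying to liner_2, shift (+0.176, +0.247).

>>> {"method": "apply_moves", "body": {"moves": [0, 0, 0.3, 0, 0, 0, 0, 0, 0.8, 0, 0, 0, 0, 0, 1.4, 0, 0, 0, 0.1, 0.2, 1.9, 0, 0, 0, 0.5, 0.7, 2, 0, 0, 0, 1.1, 1.5, 2, 0, 0, 0, 1.8, 2.5, 2, 0, 0, 0, 2.5, 3.5, 2, 0, 0, 0, 3.2, 4.5, 2, 0, 0, 0, 3.9, 5.5, 2, 0, 0, 0, 4.6, 6.5, 2, 0, 0, 0, 5.3, 7.5, 2, 0, 0, 0, 6.0, 8.4, 2, 0, 0, 0, 6.5, 9.1, 2, 0, 0, 0, 6.8, 9.6, 2, 0, 0, 0, 7.0, 9.82, 2, 0, 0, 0, 7.04, 9.87, 2, 0, 0, 0, 7.04, 9.87, 2, 0, 0, 0, 7.04, 9.87, 1.6, 0, 0, 0, 7.04, 9.87, 1.2, 0, 0, 0]}}

```text
clock: 4.53
tcp_pos: [0.6163, -0.0056, 0.0457]
orientation: [0.001, 0.708, 0.707, 0.0]
wrist_force: [0.1, -0.2, -0.4]
finger_gap: 0.0089
grip_force: 27.7
```

Run:
```python
from h import *
r=vision.read_camera("side");u,v=map(int,proj(r,[.65,0,.03])[0])
a=r["image"][max(v-60,0):v+60,u-80:u+80];t=vision.read_camera("top");u,v=map(int,proj(t,[.65,0,.03])[0]);b=t["image"][v-60:v+60,u-80:u+80]
s=status.get_state();print(a.shape,s["tcp_pos"],s["grip_force"],s["finger_gap"])
cv2.imwrite("pics/c2.png",cv2.resize(np.hstack([a,b]),None,fx=2.5,fy=2.5,interpolation=cv2.INTER_CUBIC))
```

```text
(120, 160, 3) [ 0.61394189 -0.00515734  0.04326907] 27.688060307409614 0.009047974567651692
```

View pics/c2.png

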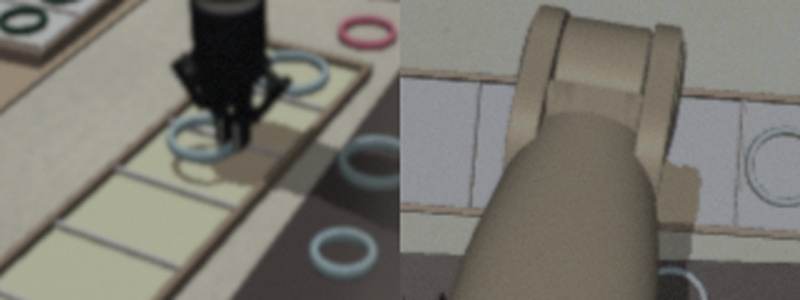

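The side crop shows the ring held level at about (205,135) over liner_2, with its shadow below it. Setting it down and opening.

>>> {"method": "apply_moves", "body": {"moves": [0, 0, -0.3, 0, 0, 0, 0, 0, -0.6, 0, 0, 0, 0, 0, -0.8, 0, 0, 0, 0, 0, -0.95, 0, 0, 0, 0, 0, -1.05, 0, 0, 0, 0, 0, -1.11, 0, 0, 0, 0, 0, -1.11, 0, 0, 0, 0, 0, -1.11, 0, 0, 0]}}

```text
clock: 5.3
tcp_pos: [0.6165, -0.0044, 0.0183]
orientation: [0.0, 0.707, 0.707, 0.0]
wrist_force: [-0.3, 1.0, 0.1]
finger_gap: 0.0091
grip_force: 27.7
```

>>> {"method": "apply_moves", "body": {"moves": [0, 0, 0, 0, 0, 0, 0, 0, 0, 0, 0, 0, 0, 0, 0, 0, 0, 0, 0, 0, 0, 0, 0, 0, 0, 0, 0, 0, 0, 0], "claw": 30}}

```text
clock: 5.72
tcp_pos: [0.6164, -0.0044, 0.0181]
orientation: [0.0, 0.707, 0.707, 0.0]
wrist_force: [0.7, -0.0, 0.1]
finger_gap: 0.0259
grip_force: 0.0
```

Released. Next the 69 at (0.480,-0.081): grasp point (0.4413,-0.081).

>>> {"method": "apply_moves", "body": {"moves": [0, 0, 0.5, 0, 0, 0, 0, 0, 1.3, 0, 0, 0, 0, 0, 2, 0, 0, 0, -0.8, -0.35, 2, 0, 0, 0, -1.9, -0.83, 2, 0, 0, 0, -3.1, -1.35, 2, 0, 0, 0, -4.3, -1.88, 2, 0, 0, 0, -5.5, -2.4, 2, 0, 0, 0, -6.4, -2.8, 2, 0, 0, 0, -6.9, -3.02, 2, 0, 0, 0, -7.0, -3.06, 2, 0, 0, 0, -7.0, -3.06, 1.9, 0, 0, 0, -7.0, -3.06, 1.4, 0, 0, 0, -7.0, -3.06, 0.9, 0, 0, 0, -7.0, -3.06, 0.5, 0, 0, 0, -7.0, -3.06, 0.2, 0, 0, 0, -7.0, -3.06, 0, 0, 0, 0, -7.0, -3.06, -0.09, 0, 0, 0, -7.0, -3.06, -0.09, 0, 0, 0, -7.0, -3.06, -0.09, 0, 0, 0]}}

```text
clock: 7.38
tcp_pos: [0.4417, -0.0809, 0.016]
orientation: [0.0, 0.707, 0.707, 0.0]
wrist_force: [0.0, -0.3, -0.4]
finger_gap: 0.0253
grip_force: 0.0
```

>>> {"method": "apply_moves", "body": {"moves": [0, 0, 0, 0, 0, 0, 0, 0, 0, 0, 0, 0, 0, 0, 0, 0, 0, 0, 0, 0, 0, 0, 0, 0, 0, 0, 0, 0, 0, 0, 0, 0, 0, 0, 0, 0], "claw": 0}}

```text
clock: 7.88
tcp_pos: [0.4418, -0.0811, 0.0163]
orientation: [0.001, 0.707, 0.707, 0.0]
wrist_force: [0.3, 1.2, 5.8]
finger_gap: 0.0087
grip_force: 28.2
```

>>> {"method": "apply_moves", "body": {"moves": [0, 0, 0.3, 0, 0, 0, 0, 0, 0.8, 0, 0, 0, 0, 0, 1.4, 0, 0, 0, 0, 0, 1.9, 0, 0, 0, 0.3, -0.05, 2, 0, 0, 0, 0.9, -0.15, 2, 0, 0, 0, 1.7, -0.28, 2, 0, 0, 0, 2.5, -0.4, 2, 0, 0, 0, 3.3, -0.54, 2, 0, 0, 0, 4.1, -0.67, 2, 0, 0, 0, 4.9, -0.8, 2, 0, 0, 0, 5.6, -0.91, 2, 0, 0, 0, 6.15, -1.0, 2, 0, 0, 0, 6.5, -1.06, 2, 0, 0, 0, 6.63, -1.08, 2, 0, 0, 0, 6.65, -1.08, 2, 0, 0, 0, 6.65, -1.08, 2, 0, 0, 0, 6.65, -1.08, 1.8, 0, 0, 0, 6.65, -1.08, 1.4, 0, 0, 0, 6.65, -1.08, 1.0, 0, 0, 0]}}

```text
clock: 9.55
tcp_pos: [0.6072, -0.1079, 0.0403]
orientation: [0.0, 0.707, 0.707, 0.0]
wrist_force: [-0.1, 0.1, -1.2]
finger_gap: 0.0086
grip_force: 27.9
```

>>> {"method": "apply_moves", "body": {"moves": [0, 0, -0.3, 0, 0, 0, 0, 0, -0.55, 0, 0, 0, 0, 0, -0.73, 0, 0, 0, 0, 0, -0.85, 0, 0, 0, 0, 0, -0.91, 0, 0, 0, 0, 0, -0.91, 0, 0, 0, 0, 0, -0.91, 0, 0, 0]}}

```text
clock: 10.13
tcp_pos: [0.6075, -0.1079, 0.0184]
orientation: [0.0, 0.707, 0.707, 0.0]
wrist_force: [-1.8, -0.4, 2.6]
finger_gap: 0.0087
grip_force: 28.3
```

>>> {"method": "apply_moves", "body": {"moves": [0, 0, 0, 0, 0, 0, 0, 0, 0, 0, 0, 0, 0, 0, 0, 0, 0, 0, 0, 0, 0, 0, 0, 0, 0, 0, 0, 0, 0, 0], "claw": 30}}

```text
clock: 10.55
tcp_pos: [0.6077, -0.1079, 0.0181]
orientation: [0.0, 0.707, 0.707, 0.0]
wrist_force: [0.1, -0.3, -0.4]
finger_gap: 0.0254
grip_force: 0.0
```

Next the 48: grasp point (0.4286, 0.0741).

>>> {"method": "apply_moves", "body": {"moves": [0, 0, 0.5, 0, 0, 0, 0, 0, 1.3, 0, 0, 0, 0, 0, 2, 0, 0, 0, -0.7, 0.7, 2, 0, 0, 0, -1.7, 1.7, 2, 0, 0, 0, -2.8, 2.85, 2, 0, 0, 0, -3.9, 3.97, 2, 0, 0, 0, -5.0, 5.08, 2, 0, 0, 0, -6.0, 6.1, 2, 0, 0, 0, -6.8, 6.91, 2, 0, 0, 0, -7.1, 7.22, 2, 0, 0, 0, -7.16, 7.28, 1.9, 0, 0, 0, -7.16, 7.28, 1.4, 0, 0, 0, -7.16, 7.28, 0.9, 0, 0, 0, -7.16, 7.28, 0.5, 0, 0, 0, -7.16, 7.28, 0.2, 0, 0, 0, -7.16, 7.28, 0, 0, 0, 0, -7.16, 7.28, -0.09, 0, 0, 0, -7.16, 7.28, -0.09, 0, 0, 0, -7.16, 7.28, -0.09, 0, 0, 0]}}

```text
clock: 12.22
tcp_pos: [0.429, 0.0738, 0.016]
orientation: [0.0, 0.707, 0.707, 0.0]
wrist_force: [-0.0, -0.2, -0.1]
finger_gap: 0.0256
grip_force: 0.0
```

>>> {"method": "apply_moves", "body": {"moves": [0, 0, 0, 0, 0, 0, 0, 0, 0, 0, 0, 0, 0, 0, 0, 0, 0, 0, 0, 0, 0, 0, 0, 0, 0, 0, 0, 0, 0, 0, 0, 0, 0, 0, 0, 0], "claw": 0}}

```text
clock: 12.72
tcp_pos: [0.4291, 0.074, 0.0163]
orientation: [0.001, 0.707, 0.707, 0.0]
wrist_force: [-0.5, -0.3, 5.3]
finger_gap: 0.0095
grip_force: 27.7
```

Run:
```python
from h import *
r=vision.read_camera("side")
cv2.imwrite("pics/c3.png",cv2.resize(r["image"][120:310,90:330],None,fx=3,fy=3,interpolation=cv2.INTER_CUBIC))
for n,p in dict(L1=[.647,-.108,.006],L2=[.652,-.0045,.006]).items():print(n,(proj(r,p)[0]-[90,120])*3)
```

```text
L1 [442.91659386 167.41976687]
L2 [386.5208427  223.12790754]
```

View pics/c3.png

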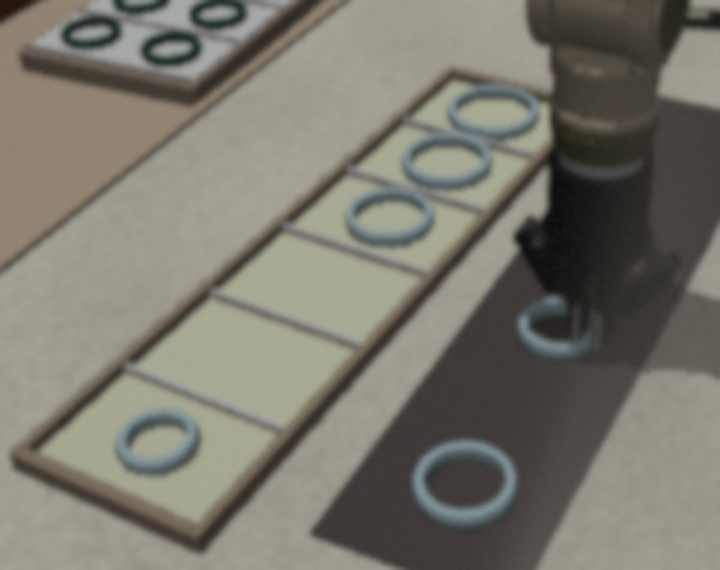

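The 69 at (447,160) and the 62 at (390,215) lie flat and centred in liners 1 and 2, and the 48 is pinched. Carrying it to liner_4.

>>> {"method": "apply_moves", "body": {"moves": [0, 0, 0.3, 0, 0, 0, 0, 0, 0.8, 0, 0, 0, 0, 0, 1.4, 0, 0, 0, 0, 0, 1.9, 0, 0, 0, 0.4, 0.25, 2, 0, 0, 0, 1.1, 0.7, 2, 0, 0, 0, 1.9, 1.2, 2, 0, 0, 0, 2.8, 1.78, 2, 0, 0, 0, 3.7, 2.35, 2, 0, 0, 0, 4.6, 2.92, 2, 0, 0, 0, 5.5, 3.49, 2, 0, 0, 0, 6.4, 4.06, 2, 0, 0, 0, 7.2, 4.57, 2, 0, 0, 0, 7.8, 4.95, 2, 0, 0, 0, 8.1, 5.14, 2, 0, 0, 0, 8.16, 5.18, 2, 0, 0, 0, 8.16, 5.18, 2, 0, 0, 0, 8.16, 5.18, 1.8, 0, 0, 0, 8.16, 5.18, 1.4, 0, 0, 0, 8.16, 5.18, 1.0, 0, 0, 0]}}

```text
clock: 14.43
tcp_pos: [0.632, 0.2031, 0.0403]
orientation: [0.0, 0.707, 0.707, 0.0]
wrist_force: [-0.3, -0.3, -0.9]
finger_gap: 0.0098
grip_force: 27.4
```

>>> {"method": "apply_moves", "body": {"moves": [0, 0, -0.3, 0, 0, 0, 0, 0, -0.55, 0, 0, 0, 0, 0, -0.73, 0, 0, 0, 0, 0, -0.85, 0, 0, 0, 0, 0, -0.91, 0, 0, 0, 0, 0, -0.91, 0, 0, 0, 0, 0, -0.91, 0, 0, 0]}}

```text
clock: 15.02
tcp_pos: [0.6327, 0.2036, 0.0184]
orientation: [0.0, 0.707, 0.707, 0.0]
wrist_force: [-0.7, -0.4, 1.3]
finger_gap: 0.0096
grip_force: 27.7
```

>>> {"method": "apply_moves", "body": {"moves": [0, 0, 0, 0, 0, 0, 0, 0, 0, 0, 0, 0, 0, 0, 0, 0, 0, 0, 0, 0, 0, 0, 0, 0, 0, 0, 0, 0, 0, 0], "claw": 30}}

```text
clock: 15.43
tcp_pos: [0.6326, 0.2036, 0.018]
orientation: [0.0, 0.707, 0.707, 0.0]
wrist_force: [0.4, -0.5, 0.6]
finger_gap: 0.0253
grip_force: 0.0
```

Last is the 55: grasp point (0.420, 0.2527).

>>> {"method": "apply_moves", "body": {"moves": [0, 0, 0.5, 0, 0, 0, 0, 0, 1.3, 0, 0, 0, 0, 0, 2, 0, 0, 0, -0.8, 0.18, 2, 0, 0, 0, -2.0, 0.46, 2, 0, 0, 0, -3.3, 0.76, 2, 0, 0, 0, -4.6, 1.06, 2, 0, 0, 0, -5.9, 1.36, 2, 0, 0, 0, -7.2, 1.66, 2, 0, 0, 0, -8.1, 1.87, 2, 0, 0, 0, -8.45, 1.95, 2, 0, 0, 0, -8.5, 1.96, 1.9, 0, 0, 0, -8.5, 1.96, 1.4, 0, 0, 0, -8.5, 1.96, 0.9, 0, 0, 0, -8.5, 1.96, 0.5, 0, 0, 0, -8.5, 1.96, 0.2, 0, 0, 0, -8.5, 1.96, 0, 0, 0, 0, -8.5, 1.96, -0.09, 0, 0, 0, -8.5, 1.96, -0.09, 0, 0, 0, -8.5, 1.96, -0.09, 0, 0, 0]}}

```text
clock: 17.1
tcp_pos: [0.4204, 0.2526, 0.0159]
orientation: [0.0, 0.707, 0.707, 0.0]
wrist_force: [0.3, -1.1, 1.7]
finger_gap: 0.0256
grip_force: 0.0
```

>>> {"method": "apply_moves", "body": {"moves": [0, 0, 0, 0, 0, 0, 0, 0, 0, 0, 0, 0, 0, 0, 0, 0, 0, 0, 0, 0, 0, 0, 0, 0, 0, 0, 0, 0, 0, 0, 0, 0, 0, 0, 0, 0], "claw": 0}}

```text
clock: 17.6
tcp_pos: [0.4205, 0.2528, 0.0163]
orientation: [0.0, 0.707, 0.707, 0.001]
wrist_force: [0.1, 0.4, 5.7]
finger_gap: 0.0092
grip_force: 28.3
```

>>> {"method": "apply_moves", "body": {"moves": [0, 0, 0.3, 0, 0, 0, 0, 0, 0.8, 0, 0, 0, 0, 0, 1.4, 0, 0, 0, 0, 0, 1.9, 0, 0, 0, 0.4, -0.3, 2, 0, 0, 0, 1.1, -0.82, 2, 0, 0, 0, 1.9, -1.42, 2, 0, 0, 0, 2.8, -2.1, 2, 0, 0, 0, 3.7, -2.77, 2, 0, 0, 0, 4.6, -3.45, 2, 0, 0, 0, 5.5, -4.12, 2, 0, 0, 0, 6.4, -4.8, 2, 0, 0, 0, 7.2, -5.4, 2, 0, 0, 0, 7.8, -5.85, 2, 0, 0, 0, 8.1, -6.07, 2, 0, 0, 0, 8.18, -6.13, 2, 0, 0, 0, 8.18, -6.13, 2, 0, 0, 0, 8.18, -6.13, 1.8, 0, 0, 0, 8.18, -6.13, 1.4, 0, 0, 0, 8.18, -6.13, 1.0, 0, 0, 0]}}

```text
clock: 19.27
tcp_pos: [0.6237, 0.1002, 0.0402]
orientation: [-0.0, 0.707, 0.708, 0.0]
wrist_force: [-0.1, -0.3, -1.3]
finger_gap: 0.0089
grip_force: 28.0
```

>>> {"method": "apply_moves", "body": {"moves": [0, 0, -0.3, 0, 0, 0, 0, 0, -0.55, 0, 0, 0, 0, 0, -0.73, 0, 0, 0, 0, 0, -0.85, 0, 0, 0, 0, 0, -0.91, 0, 0, 0, 0, 0, -0.91, 0, 0, 0, 0, 0, -0.91, 0, 0, 0]}}

```text
clock: 19.85
tcp_pos: [0.6247, 0.0994, 0.0184]
orientation: [0.0, 0.707, 0.707, 0.0]
wrist_force: [-0.9, -0.1, 1.6]
finger_gap: 0.0092
grip_force: 28.3
```

>>> {"method": "apply_moves", "body": {"moves": [0, 0, 0, 0, 0, 0, 0, 0, 0, 0, 0, 0, 0, 0, 0, 0, 0, 0, 0, 0, 0, 0, 0, 0, 0, 0, 0, 0, 0, 0], "claw": 30}}

```text
clock: 20.27
tcp_pos: [0.6246, 0.0993, 0.0181]
orientation: [0.0, 0.707, 0.707, 0.0]
wrist_force: [0.2, -0.6, 0.8]
finger_gap: 0.0258
grip_force: 0.0
```

>>> {"method": "apply_moves", "body": {"moves": [0, 0, 0.5, 0, 0, 0, 0, 0, 1.3, 0, 0, 0, 0, 0, 2.2, 0, 0, 0, -1, 0, 3.2, 0, 0, 0, -2.2, 0, 4, 0, 0, 0, -3.6, 0, 4.5, 0, 0, 0, -5, 0, 5, 0, 0, 0, -6.4, 0, 5.5, 0, 0, 0, -7.8, 0, 6, 0, 0, 0, -9, 0, 6, 0, 0, 0, -9, 0, 6, 0, 0, 0, -9, 0, 6, 0, 0, 0]}}

```text
clock: 21.27
tcp_pos: [0.3984, 0.0994, 0.1686]
orientation: [0.0, 0.707, 0.707, 0.0]
wrist_force: [0.2, -0.4, -0.1]
finger_gap: 0.0258
grip_force: 0.0
```

Run:
```python
from h import *
r=vision.read_camera("side");t=vision.read_camera("top")
x0,x1,y0,y1=0.54,0.76,-0.32,0.42
a=rect(t,.020,x0,x1,y0,y1)
L=[(.647,-.108),(.652,-.0045),(.657,.0995),(.662,.2035)]
for x,y in L: cv2.circle(a,(int((y1-y)*S),int((x1-x)*S)),30,(0,0,255),2)
a=cv2.resize(a,(720,214));b=cv2.resize(r["image"][110:290,90:330],(480,360),interpolation=cv2.INTER_CUBIC)
o=np.zeros((574,720,3),np.uint8);o[:214]=a;o[214:,:480]=b
cv2.imwrite("pics/f.png",o)
```

```text
(no output)
```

View pics/f.png

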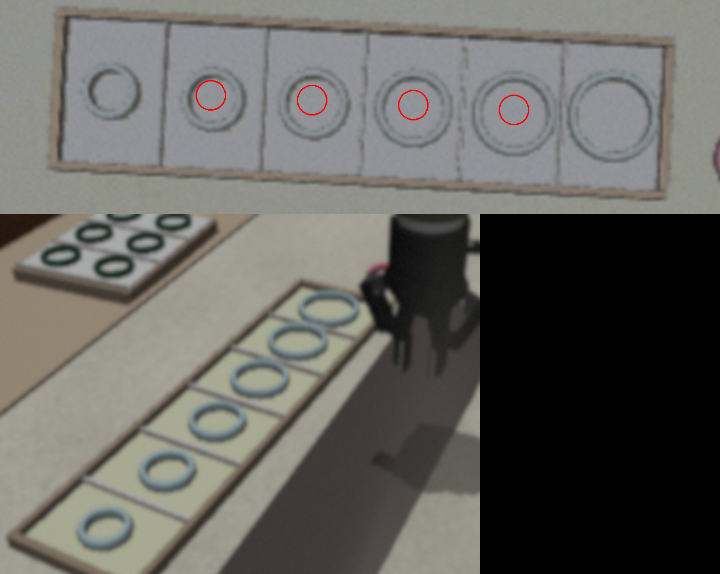

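The final view shows all six rings flat and graded in size. Each is within about 5 mm of its compartment's centre, and the gripper is clear.

```bash
python3 -c "
from workcell import job;print(job.hand_in())"
```

```text
the job is handed in; nothing more can be done
None
```

I set the four loose bangles flat in the four empty compartments, graded 48, 55, 62, 69 mm from the small end. In the last pictures each is within about 5 mm of its compartment's centre and the end bangles look unmoved; I handed the job in at about 21 s, but it gave no verdict.

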